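# Index the specimen four clicks and hold it

### The arm

A 6-joint arm with a two-finger parallel gripper is mounted at the origin on a cart in front of the work surface, level with it; the furniture and walls round the work are solid. World frame = base frame: x ahead of the robot, y to its left, z up, the work surface at z = 0. Lengths are in m, angles in rad, forces in N, time in s.
With the tool pointing down it reaches from about 0.3 to 1 m from the base axis. Payload 5.1 kg.
Tool frame: the origin (TCP) lies at the very end of the fingers, on their centre line; the grasp point (between the pads) lies 19 mm behind it; z points along the fingers, y is the line along which they close (so a half turn about z gives the same grasp; the last joint's range is limited). The gripper opens to 95 mm and grips with 3 to 60 N. Pads are 20 mm wide; open, the fingers measure 119 mm over their backs; the gripper's body (75 mm by 180 mm) begins 59 mm behind the grasp point.
Start: joints at [-1.31, 0.124, 1.65, -0, 1.367, -0.083], TCP at [0.219, -0.612, 0.215] pointing down, gripper open.
Joint ranges: [-2.61, 2.61], [-1.02, 2.33], [0.03, 2.71], [-1.35, 4.49], [0.32, 2.68], [-2.91, 2.91]. Speed limits (rad/s): [2.57, 2.57, 3.14, 3.14, 3.14, 3.14].

### API

Orientations are given as a rotation vector (axis times angle).
In Python, from cell import manip gives the robot as it stands.
- The arm moves only by the tool carry_out, never from a script. Its argument "commands" is one flat list of numbers, 5 for each row, row after row: the shift along the tool's x, y, z in cm, then the turn about the tool's z in rad, then the closure, from 0 (fully open) to 1 (shut). A call has 1 to 20 rows; each row shifts and turns the commanded pose from where the row before left it, along the tool's axes as they then stand; what a row does not reach is not made up. A row lasts 1/12 s, in which the tool goes at most 41.7 mm and 7.16 degrees, less where a joint would pass 70% of its speed; a pose out of reach is approached as far as the arm can. A call is refused whole if a number of a shift passes 4.17 or a number of a turn 0.125, either way. A call with a gripper value outside its range is refused whole. The fingers move at their own pace and stop on an object; "squeeze" is the grip in N (left out, the last holds). Time passes only in rows, so rows that do not move let the fingers close. It gives the time, the measured TCP pose, the force, the opening and the grip force at its end, in the units of the state.
- manip.get_obs(): the state, without advancing time (a new reading comes with each control period).
- manip.get_image(name): name is "scene" or "top" or "wrist"; returns the picture (480x640x3 uint8, red, green, blue); there is no depth.
- manip.get_calibration(name): a dict with "fx", "fy", "cx", "cy" (pixels), "R" (3x3) and "t" (3): a world point X has camera coordinates R X + t. Camera axes: x right, y down, z forward; pixel columns grow to the right and rows downward; lengths in m; the calibration is good to about 2 mm. A picture is of the moment at which its call begins: read the wrist's pose just before it. get_calibration takes no time and is no camera call; for the wrist camera it gives the pose at the moment of the call.
- manip.close_job(): hands the job in; it is judged then, once.
Trained networks look in the newest picture that a camera, given by its name, has taken for a name from the list of things; names that differ only in an ending like _2 or _b are one class to them, and where a whole thing is asked for, a point or a joint stands for the part that bears it (a point fixed in the world has none). Each returns a list of dicts, best first, with "confidence" (0 to 1); they miss things now and then, are a little off and sometimes report something else, mostly with a low value. They report only what shows in the picture. A call takes as long as a camera call.
- manip.search_frame(camera, query): "at" ([column, row] in pixels, amid what is visible of it).
- manip.pinpoint(camera, query): "at" ([column, row] in pixels: a listed point, or the origin of a listed thing).
The state is a dict: "time_s": time; "joint_pos": joint angles; "qvel": joint speeds; "joint_efforts": joint torques, N m; "eef_pos": TCP position; "ee_rot": TCP orientation; "contact_force": force on the tool from outside, world axes, zero at the start; "torque": the same for the moment, N m; "finger_gap": finger opening in m; "grasp_force": force on a finger pad.
Only numpy, scipy, OpenCV 4.12 (cv2) and the standard library are available. Lean on these libraries where they do the work, as an engineer would, in place of code of your own. Each camera call takes 0.05 s, during which the arm holds its last target. There are 200 camera calls.

### The job

Uncover the indexing table: take the loose lid by the fin on its near edge, tip it up about its far edge while that edge still rests on the rim, then lift it off, lay it flat on the bench, fin up, and let go. Then move the lever by its upright post, away from its stop, exactly four clicks felt by touch, never on to a fifth, and finish while still holding the post there, because the lever springs back if let go. Leave the other things on the bench where they are.

Things in the scene. Friction and masses are not known exactly. Their poses are not given: they have to be found in the camera images.
- housing: fixed grey open-topped metal box, 160 (x) x 170 (y) x 48 mm high, walls 5 mm, inner floor 4 mm above the bench; a spring barrel sticks out 24 mm from its far (+x) wall. Origin: centre of its underside; x points away from the robot at yaw 0 (yaw varies up to 0.3 rad either way), y left, z up. The lever and specimen are inside, under the lid
- lid: loose flat grey lid, 164 (x) x 174 (y) x 5 mm, 120 g, resting on the rim of the housing, its axes along the housing's; a skirt 6 mm deep below it fits inside the rim with 3 mm play all round. Origin: centre of the plate's underside, 48 mm above the bench when seated and 6 mm above it when the lid lies flat on the bench on its skirt
- lid_fin (a point): point to grip on the lid's upright dark fin, on the middle of its near edge: the fin is 10 mm thick along the lid's y (grip it across y), 24 mm long along x, and rises 34 mm above the plate's top; this point is 11 mm below the fin's top and 23 mm above the plate's top, at x = -66 mm, y = 0, z = 28 mm in the lid's frame
- lid_far_edge (a point): middle of the lid's far lower edge, about which it tips: x = 82 mm, y = 0, z = 0 in the lid's frame; 48 mm above the bench when seated
- lever (a joint): angle of the steel click lever, rad: 0 at its stop (start), growing as the post moves to the housing's -y side (the right), counter-clockwise seen from above. A sprung pin drops into a notch every 0.2 rad (16 mm at the post): first click 0.2, fourth 0.8, fifth 1.0; end stop 1.10. A spring always drives it back to 0: no notch holds it
- pivot (a point): point on the lever's upright axis, 34 mm above the bench, at x = 28, y = -5 mm in the housing's frame; a black specimen 31 mm across stands here on the hub, top 37 mm above the bench. At lever angle q the post's axis lies (-80 cos(q-0.62), -80 sin(q-0.62)) mm from here along the housing's x and y
- post: upright round steel post at the lever's near end, 12 mm in diameter, top 44 mm above the bench (4 mm below the rim), standing on the flat lever arm whose top is 13 mm above the bench. Origin: on its axis at bench height; it turns with the lever. Free space inside the housing: over 25 mm to its left and right, 17 mm to the near wall
- post_grip (a point): point on the post's axis 34 mm above the bench, 10 mm below its top, where it is gripped or pushed. The spring pushes it back with 3.5 N (at 0) to 5 N (at 1 rad); the click pin helps by about 2 N just before a notch, resists as much just past it and adds nothing midway, so the push needed rises by about 3 to 4 N within 4 mm as each notch is passed
- mount_a: bystander: black resin specimen, 31 mm across, 18 mm high, beside the housing's left wall; origin at the centre of its underside
- indenter_a: bystander: small pointed steel indenter, 16 mm across, 31 mm high, beyond the housing's far wall; origin at the centre of its underside
- indenter_b: bystander: another such indenter, 16 mm across, 31 mm high, beyond the housing's far wall; origin at the centre of its underside
- oil_bottle: bystander: small bottle, 34 mm across, 83 mm high, standing to the right; origin at the centre of its underside

How it is judged:
On the way, in this order (a step that is already met when the one before it is completed fails the run):
1. the lid is tipped up about its far edge, which still rests on the rim (angle between lid's own z axis and vertical above 0.12 rad and height (world z) of lid_far_edge between 0.038 and 0.062 m and x of lid_far_edge in the frame of housing above 0.06 m and contact force between the fingers and lid above 0.3 N), for 0.05 s.
2. the lid is brought down to the bench by hand (height (world z) of lid below 0.03 m and angle between lid's own z axis and vertical below 0.4 rad and contact force between the fingers and lid above 0.3 N), for 0.05 s.
3. the lid lies flat on the bench and is let go, the lever not yet moved (height (world z) of lid below 0.012 m and angle between lid's own z axis and vertical below 0.06 rad and contact force between each of the arm, the fingers and lid below 0.1 N and linear speed of lid below 0.02 m/s and value of joint lever below 0.08 rad), for 0.2 s.
4. the lever is held by its post in the fourth notch (value of joint lever between 0.72 and 0.88 rad and contact force between the fingers and post above 1 N), for 0.2 s.
At the end, for the whole second after the job is handed in: The fingers hold the post (more than 1 N on it) with the lever in its fourth notch, between 0.72 and 0.88 rad, through the last second; the lid lies flat, fin up, at rest and released on the bench (origin below 12 mm, tilt below 0.06 rad); the bystanders have moved less than 20 mm (all of step 4 and height (world z) of lid below 0.012 m and angle between lid's own z axis and vertical below 0.06 rad and linear speed of lid below 0.02 m/s and contact force between each of the fingers, the arm and lid below 0.1 N); the arm keeps its last pose, push and grip.
It fails at once if the lever goes on to a fifth click (value of joint lever above 0.94 rad).
It fails at once if a bystander is disturbed (distance of any of mount_a, indenter_a, indenter_b, oil_bottle from where it was at the start of the episode above 0.02 m).
It also fails if it takes over 69 s, if anything falls off the work surface, if the arm or the gripper's body presses on something with over 40 N, if the wrist force passes 120 N, or if a joint passes its speed limit or range.

## Working session

There is one attempt and no reset: what is moved stays moved. The work goes in short steps, Python scripts to look and compute and a tool call to move; the robot and the scene stay as the last step left them, time stands still between calls to the robot, and variables do not carry over. Pictures are saved under pics/ and viewed, at most 10 in all, crops included, and the job is handed in when it is done.

Besides the shell and the picture viewer there is one more tool, called by a JSON object that holds its "fn" and its "kwargs", one argument or row to a line. carry_out: Moves the arm, as the interface text tells. Its arguments: {"type":"object","properties":{"commands":{"type":"array"},"squeeze":{"type":"number"}},"required":["commands"]}

```bash
mkdir -p pics; ls; python3 - <<'E'
from cell import manip
import cv2, numpy as np
o=manip.get_obs(); print({k:np.round(v,3) for k,v in o.items()})
ims=[]
for n in ["scene","top"]:
    im=manip.get_image(n); ims.append(cv2.cvtColor(im,cv2.COLOR_RGB2BGR))
    c=manip.get_calibration(n); print(n,{k:np.round(v,4).tolist() for k,v in c.items()})
    for q in ["lid","lid_fin","lid_far_edge","housing","mount_a","indenter_a","oil_bottle"]:
        print(n,q,[(np.round(d['at']).tolist(),round(d['confidence'],2)) for d in manip.pinpoint(n,q)])
cv2.imwrite("pics/s.png",ims[0]);cv2.imwrite("pics/t.png",ims[1])
E
```

```text
pics
{'time_s': np.float64(0.0), 'joint_pos': array([-1.31 ,  0.124,  1.652, -0.   ,  1.367, -0.083]), 'qvel': array([-0.001,  0.002, -0.   , -0.001,  0.   , -0.001]), 'joint_efforts': array([  0.   , -41.76 , -35.993,   0.078,   0.049,  -0.   ]), 'eef_pos': array([ 0.219, -0.611,  0.213]), 'ee_rot': array([-3.093, -0.537,  0.   ]), 'contact_force': array([-0.067,  0.257,  0.447]), 'torque': array([-0.03 ,  0.043, -0.039]), 'grasp_force': np.float64(0.0), 'finger_gap': np.float64(0.095)}
scene {'fx': 569.0789, 'fy': 569.0789, 'cx': 323.6296, 'cy': 236.8794, 'R': [[-0.6803, -0.7325, -0.0242], [-0.2716, 0.2826, -0.92], [0.6808, -0.6193, -0.3912]], 't': [0.3983, 0.2523, 0.7861]}
scene lid [([308.0, 292.0], 0.93), ([340.0, 286.0], 0.3)]
scene lid_fin [([338.0, 287.0], 0.55)]
scene lid_far_edge [([271.0, 281.0], 0.75)]
scene housing [([310.0, 314.0], 0.97), ([273.0, 283.0], 0.16)]
scene mount_a [([281.0, 358.0], 0.58)]
scene indenter_a [([260.0, 288.0], 0.57), ([232.0, 308.0], 0.52)]
scene oil_bottle [([444.0, 228.0], 0.94)]
top {'fx': 455.3007, 'fy': 455.3007, 'cx': 321.9158, 'cy': 242.7152, 'R': [[-0.0037, -1.0, -0.0055], [-0.991, 0.0044, -0.1336], [0.1336, 0.0049, -0.991]], 't': [-0.0504, 0.6258, 1.2361]}
top lid [([257.0, 283.0], 0.88)]
top lid_fin [([269.0, 310.0], 0.58)]
top lid_far_edge [([256.0, 253.0], 0.69)]
top housing [([442.0, 260.0], 0.55)]
top mount_a [([219.0, 312.0], 0.4)]
top indenter_a [([242.0, 243.0], 0.5), ([264.0, 231.0], 0.37)]
top oil_bottle [([442.0, 262.0], 0.66)]
```

View pics/s.png

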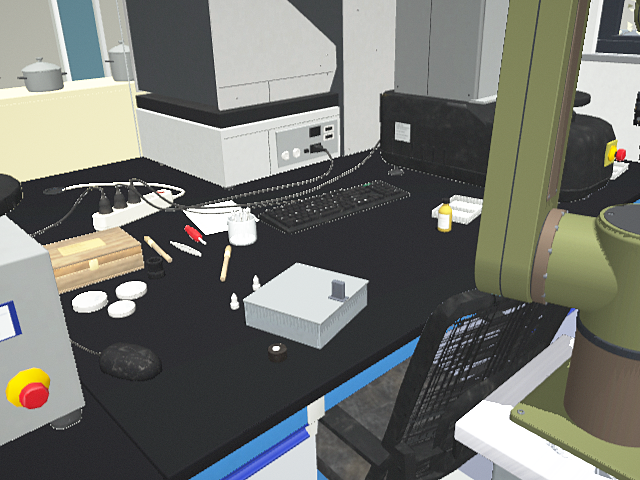

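View pics/t.png

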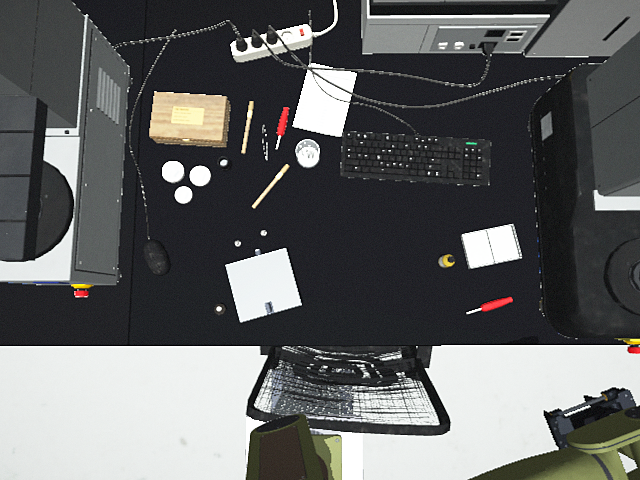

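```bash
cat > h.py <<'E'
from cell import manip
import numpy as np, cv2
from scipy.spatial.transform import Rotation as Ro
def ray(n,uv,z,c=None):
    c=c or manip.get_calibration(n); R=np.array(c['R']);t=np.array(c['t'])
    C=-R.T@t; d=R.T@np.array([(uv[0]-c['cx'])/c['fx'],(uv[1]-c['cy'])/c['fy'],1])
    return C+d*(z-C[2])/d[2]
def proj(c,X): 
    p=np.array(c['R'])@X+np.array(c['t']); return np.array([c['fx']*p[0]/p[2]+c['cx'],c['fy']*p[1]/p[2]+c['cy']])
E
python3 - <<'E'
from h import *
for n,q,uv,z in [("scene","lid",(308,292),.048),("scene","fin",(338,287),.076),("scene","far",(271,281),.048),("scene","house",(310,314),0),("scene","mount",(281,358),0),("scene","ind",(260,288),0),("scene","ind",(232,308),0),("scene","oil",(444,228),0),
 ("top","lid",(257,283),.048),("top","fin",(269,310),.076),("top","far",(256,253),.048),("top","mount",(219,312),0),("top","ind",(242,243),0),("top","ind",(264,231),0),("top","oil",(442,262),0)]:
    print(n,q,np.round(ray(n,uv,z),3))
E
```

```text
scene lid [0.508 0.11  0.048]
scene fin [0.445 0.094 0.076]
scene far [0.591 0.131 0.048]
scene house [0.508 0.107 0.   ]
scene mount [0.437 0.234 0.   ]
scene ind [0.658 0.11  0.   ]
scene ind [0.631 0.198 0.   ]
scene oil [ 0.582 -0.412  0.   ]
top lid [0.513 0.127 0.048]
top fin [0.44  0.089 0.076]
top far [0.597 0.131 0.048]
top mount [0.434 0.241 0.   ]
top ind [0.631 0.179 0.   ]
top ind [0.666 0.116 0.   ]
top oil [ 0.574 -0.398  0.   ]
```

The scene view shows the lid with its fin at (338,287). The top view shows the lid corners at about (226,266), (287,249), (301,304) and (241,321), so yaw is about +0.27. The bench is free between columns 310 and 430, to the right of the housing. Next I move above the fin.

{"fn": "carry_out", "kwargs": {
  "commands": [2.45,-3.25,0,0,0,2.45,-3.25,0,0,0,2.45,-3.25,0,0,0,2.45,-3.25,0,0,0,2.45,-3.25,0,0,0,2.45,-3.25,0,0,0,2.45,-3.25,0,0,0,2.45,-3.25,0,0,0,2.45,-3.25,0,0,0,2.45,-3.25,0,0,0,2.45,-3.25,0,0,0,2.45,-3.25,0,0,0,2.45,-3.25,0,0,0,2.45,-3.25,0,0,0,2.45,-3.25,0,0,0,2.45,-3.25,0,0,0,2.45,-3.25,0,0,0,2.45,-3.25,0,0.07,0,0,0,0,0,0,0,0,0,0,0]
}}

```text
time_s: 2.47
eef_pos: [0.437, 0.0892, 0.2146]
ee_rot: [3.111, 0.437, -0.001]
contact_force: [-0.8, -1.1, 0.4]
finger_gap: 0.095
grasp_force: 0.0
```

```bash
python3 - <<'E'
from h import *
c=manip.get_calibration("wrist"); im=manip.get_image("wrist"); cv2.imwrite("pics/w1.png",cv2.cvtColor(im,cv2.COLOR_RGB2BGR))
o=manip.get_obs(); print(o['eef_pos'],Ro.from_rotvec(o['ee_rot']).as_matrix().round(3),o['joint_pos'])
for q,z in [("lid",.048),("lid_fin",.076),("lid_far_edge",.048),("housing",0)]:
    for d in manip.pinpoint("wrist",q): print(q,np.round(d['at']),round(d['confidence'],2),ray("wrist",d['at'],z,c).round(4))
E
```

```text
[0.4368924 0.0879398 0.2145821] [[ 0.962  0.273 -0.   ]
 [ 0.273 -0.962 -0.001]
 [-0.001  0.    -1.   ]] [ 7.83919347e-02 -3.50923166e-01  2.08463499e+00 -4.99584063e-04
  1.40838739e+00  1.37288078e+00]
lid [316. 139.] 0.91 [0.5108 0.1133 0.048 ]
lid_fin [315. 220.] 0.8 [0.4444 0.0945 0.076 ]
lid_far_edge [316.  41.] 0.6 [0.5873 0.1344 0.048 ]
lid_far_edge [186. 164.] 0.36 [0.4556 0.2235 0.048 ]
```

View pics/w1.png

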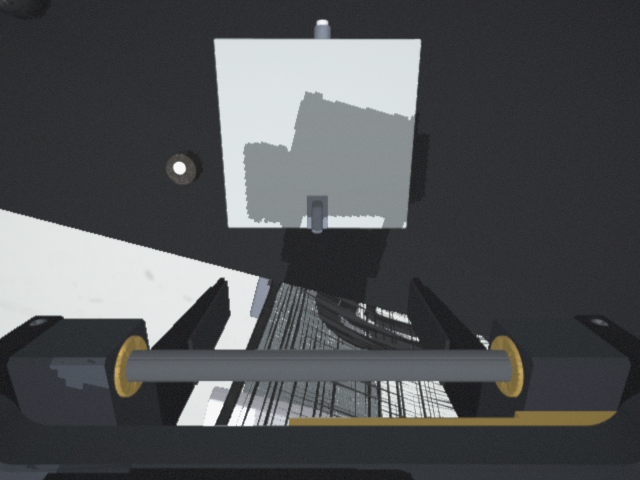

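The wrist view shows the lid square to the gripper, with the fin at (315,215) and yaw about 0.275. Next I descend and grip lightly.

{"fn": "carry_out", "kwargs": {
  "commands": [0.5,-0.2,3,0,0,0.5,-0.2,3.5,0,0,0,0,3.5,0,0,0,0,3,0,0.5,0,0,2,0,0.5,0,0,0.6,0,0.6,0,0,0,0,1,0,0,0,0,1,0,0,0,0,1,0,0,0,0,1,0,0,0,0,1,0,0,0,0,1,0,0,0,0,1,0,0,0,0,1],
  "squeeze": 4
}}

```text
time_s: 3.88
eef_pos: [0.4458, 0.0941, 0.059]
ee_rot: [3.112, 0.429, 0.001]
contact_force: [0.1, -0.7, -0.3]
finger_gap: 0.0275
grasp_force: 0.0
```

{"fn": "carry_out", "kwargs": {
  "commands": [0,0,0,0,1,0,0,0,0,1,0,0,0,0,1,0,0,0,0,1,0,0,0,0,1,0,0,0,0,1,0.04,0,-0.2,0,1,0.05,0,-0.25,0,1,0.05,0,-0.25,0,1,0.06,0,-0.25,0,1,0.06,0,-0.25,0,1,0.07,0,-0.25,0,1,0.07,0,-0.25,0,1,0,0,0,0,1,0,0,0,0,1]
}}

```text
time_s: 5.13
eef_pos: [0.4499, 0.0951, 0.0761]
ee_rot: [3.112, 0.429, 0.002]
contact_force: [-0.7, 0.2, -0.9]
finger_gap: 0.0098
grasp_force: 4.0
```

```bash
python3 - <<'E'
from h import *
im=manip.get_image("scene"); cv2.imwrite("pics/s2.png",cv2.resize(cv2.cvtColor(im,cv2.COLOR_RGB2BGR)[190:390,190:430],None,fx=3,fy=3))
o=manip.get_obs(); print(o['eef_pos'],o['contact_force'],o['finger_gap'],o['grasp_force'])
E
```

```text
[0.44987588 0.09514883 0.07595932] [ 0.55255064  0.03619537 -0.11750358] 0.009745287795701198 3.999849334359169
```

View pics/s2.png

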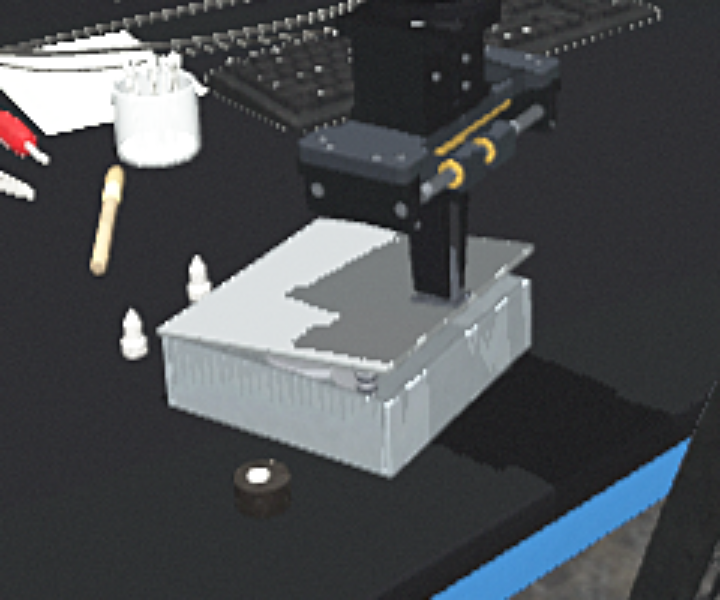

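The lid is tipping: its near edge is up and its far edge still rests on the rim. I continue the tip, then tighten the grip before lifting off.

{"fn": "carry_out", "kwargs": {
  "commands": [0.07,0,-0.25,0,1,0.08,0,-0.25,0,1,0.08,0,-0.25,0,1,0.08,0,-0.25,0,1,0.08,0,-0.25,0,1,0.08,0,-0.25,0,1,0,0,0,0,1,0,0,0,0,1,0,0,0,0,1]
}}

```text
time_s: 5.93
eef_pos: [0.4543, 0.0964, 0.0909]
ee_rot: [3.112, 0.429, 0.001]
contact_force: [0.7, 0.6, -0.3]
finger_gap: 0.01
grasp_force: 4.0
```

{"fn": "carry_out", "kwargs": {
  "commands": [0,0,0,0,1,0,0,0,0,1,0,0,0,0,1,0,0,0,0,1,0,0,-0.3,0,1,0,0,-0.6,0,1,0,0,-1,0,1,0,0,-1.5,0,1,0,0,-2,0,1,0,0,-2,0,1,0,0,-2,0,1,0,0,-1,0,1,0,0,0,0,1],
  "squeeze": 50
}}

```text
time_s: 7.02
eef_pos: [0.4558, 0.0965, 0.1984]
ee_rot: [3.112, 0.429, 0.01]
contact_force: [-0.5, -0.5, -0.6]
finger_gap: 0.0098
grasp_force: 50.0
```

```bash
python3 - <<'E'
from h import *
im=manip.get_image("scene"); cv2.imwrite("pics/s3.png",cv2.resize(cv2.cvtColor(im,cv2.COLOR_RGB2BGR)[150:390,190:450],None,fx=2.4,fy=2.4))
o=manip.get_obs(); print(o['time_s'],o['eef_pos'],o['contact_force'],o['finger_gap'],o['grasp_force'])
for q in ["lid","lid_far_edge"]: print(q,manip.pinpoint("scene",q))
c=manip.get_calibration("scene")
R=np.array([[.962,-.273,0],[.273,.962,0],[0,0,1]])
g=o['eef_pos']+[0,0,.019]
for a in [0,.1,.15,.2,.25,.3,.4]:
    P=Ro.from_rotvec([0,a,0]).as_matrix()
    X=lambda p: g+R@P@(np.array(p)-[-.066,0,.028])
    print(a,[proj(c,X(p)).round().tolist() for p in [(0,0,0),(.082,0,0),(.082,.087,0),(.082,-.087,0)]])
E
```

```text
7.0667 [0.45476111 0.09643047 0.19628874] [-0.02335572  0.69559508 -1.29170406] 0.010061446253116207 49.99963939189911
lid [{'at': [302.8, 226.0], 'confidence': 0.97}]
lid_far_edge [{'at': [312.3, 313.2], 'confidence': 0.7}]
0 [[299.0, 221.0], [262.0, 213.0], [231.0, 229.0], [289.0, 199.0]]
0.1 [[301.0, 224.0], [264.0, 221.0], [233.0, 237.0], [291.0, 206.0]]
0.15 [[302.0, 226.0], [265.0, 225.0], [234.0, 241.0], [292.0, 210.0]]
0.2 [[303.0, 228.0], [266.0, 228.0], [236.0, 245.0], [293.0, 214.0]]
0.25 [[304.0, 230.0], [268.0, 232.0], [238.0, 249.0], [295.0, 217.0]]
0.3 [[305.0, 231.0], [270.0, 236.0], [240.0, 253.0], [296.0, 221.0]]
0.4 [[307.0, 235.0], [274.0, 243.0], [244.0, 261.0], [300.0, 227.0]]
```

View pics/s3.png

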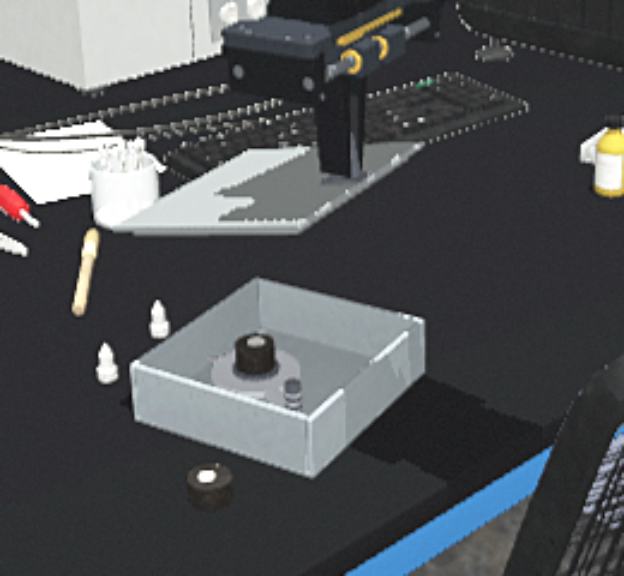

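The lid is held tilted about 0.2 rad and clear of the box, with the post visible at about (312,313). I carry it 22 cm to the right and lower it.

{"fn": "carry_out", "kwargs": {
  "commands": [0,1,0,0,1,0,2,0,0,1,0,3,0,0,1,0,3,0,0,1,0,3,0,0,1,0,3,0,0,1,0,3,0,0,1,0,2.5,0,0,1,0,1.5,0,0,1,0,0,1,0,1,0,0,2.5,0,1,0,0,3,0,1,0,0,3,0,1,0,0,2.5,0,1,0,0,1.5,0,1,0,0,0.8,0,1,0,0,0.4,0,1,0,0,0,0,1]
}}

```text
time_s: 8.67
eef_pos: [0.5134, -0.1149, 0.0474]
ee_rot: [-3.112, -0.43, 0.001]
contact_force: [-0.7, -0.4, -0.1]
finger_gap: 0.0099
grasp_force: 50.0
```

{"fn": "carry_out", "kwargs": {
  "commands": [0,0,0,0,1,0,0,0,0,1,-0.07,0,0.3,0,1,-0.07,0,0.3,0,1,-0.07,0,0.3,0,1,-0.07,0,0.3,0,1,-0.06,0,0.3,0,1,-0.06,0,0.3,0,1,-0.06,0,0.3,0,1,-0.05,0,0.3,0,1,-0.05,0,0.3,0,1,-0.05,0,0.3,0,1,0,0,0,0,1],
  "squeeze": 4
}}

```text
time_s: 9.75
eef_pos: [0.5074, -0.117, 0.0171]
ee_rot: [-3.112, -0.429, 0.001]
contact_force: [0.5, -0.3, -1.5]
finger_gap: 0.01
grasp_force: 4.0
```

```bash
python3 - <<'E'
from h import *
im=manip.get_image("scene"); cv2.imwrite("pics/s4.png",cv2.resize(cv2.cvtColor(im,cv2.COLOR_RGB2BGR)[150:390,190:450],None,fx=2.4,fy=2.4))
o=manip.get_obs(); print(o['time_s'],o['eef_pos'],o['contact_force'],o['finger_gap'],o['grasp_force'])
E
```

```text
9.8 [ 0.5074008  -0.11701157  0.01727225] [ 0.25753602 -0.53832241 -0.85016992] 0.010163989408914179 3.9999639987945557
```

View pics/s4.png

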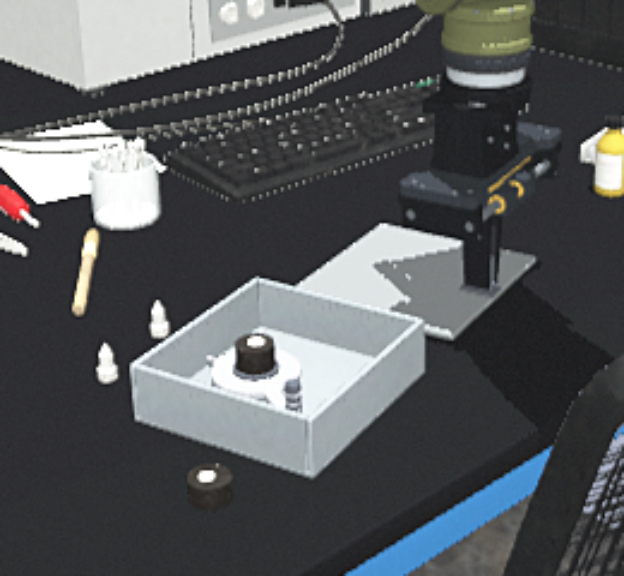

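{"fn": "carry_out", "kwargs": {
  "commands": [0,0,0.1,0,1,0,0,0,0,1,0,0,0,0,0.5,0,0,0,0,0.5,0,0,0,0,0.5,0,0,0,0,0.5,0,0,-0.5,0,0.5,0,0,-2,0,0.5,0,0,-3,0,0.5,0,0,-4,0,0.5,0,0,-4,0,0.5,0,0,-4,0,0.6]
}}

```text
time_s: 10.8
eef_pos: [0.5071, -0.1169, 0.1936]
ee_rot: [-3.112, -0.429, 0.0]
contact_force: [0.8, -1.3, -0.3]
finger_gap: 0.0448
grasp_force: 0.0
```

{"fn": "carry_out", "kwargs": {
  "commands": [0.2,-2.5,0,0,0.7,0.2,-3,0,0,0.7,0.2,-3,0,0,0.7,0.2,-3,0,0,0.7,0.2,-3,0,0,0.7,0.2,-3,0,0,0.7,0.2,-3,0,0,0.7,0.2,-3,0,0,0.7,0.2,-2,0,0,0.7,0,0,0,0,0.7,0,0,0,0,0.7]
}}

```text
time_s: 11.72
eef_pos: [0.4558, 0.1339, 0.192]
ee_rot: [3.111, 0.432, 0.001]
contact_force: [0.8, -0.8, 0.0]
finger_gap: 0.0286
grasp_force: 0.0
```

```bash
python3 - <<'E'
from h import *
c=manip.get_calibration("wrist"); im=manip.get_image("wrist"); cv2.imwrite("pics/w2.png",cv2.cvtColor(im,cv2.COLOR_RGB2BGR))
o=manip.get_obs(); print(o['time_s'],o['eef_pos'],o['finger_gap'],o['joint_pos'].round(2))
for q,z in [("post",0),("post_grip",.034),("pivot",.034),("housing",0),("lid",0.006),("lid_fin",.034)]:
    for d in manip.pinpoint("wrist",q): print(q,np.round(d['at']),round(d['confidence'],2),ray("wrist",d['at'],z,c).round(4))
manip.get_image("scene")
for q,z in [("post_grip",.034),("pivot",.034),("lid",0.006),("lid_far_edge",.006),("lid_fin",.034)]:
    for d in manip.pinpoint("scene",q): print('scene',q,np.round(d['at']),round(d['confidence'],2),ray("scene",d['at'],z).round(4))
E
```

```text
11.7667 [0.45600516 0.13313593 0.19193229] 0.02839790885047217 [ 0.17 -0.26  2.05 -0.    1.35  1.47]
post [314. 206.] 0.54 [0.4646 0.1417 0.    ]
post_grip [397.   0.] 0.54 [0.6503 0.1239 0.034 ]
post_grip [308. 214.] 0.52 [0.4621 0.1463 0.034 ]
pivot [365. 142.] 0.76 [0.539  0.1143 0.034 ]
housing [355. 171.] 0.74 [0.5095 0.1112 0.    ]
lid [574. 168.] 0.58 [ 0.5723 -0.0964  0.006 ]
lid_fin [580. 242.] 0.67 [ 0.5067 -0.1152  0.034 ]
scene post_grip [312. 329.] 0.74 [0.4267 0.1741 0.034 ]
scene post_grip [313. 313.] 0.61 [0.4635 0.1385 0.034 ]
scene pivot [296. 298.] 0.75 [0.5276 0.1229 0.034 ]
scene pivot [279. 356.] 0.33 [0.4045 0.2626 0.034 ]
scene lid [363. 266.] 0.88 [ 0.5703 -0.1029  0.006 ]
scene lid_far_edge [335. 258.] 0.89 [ 0.6449 -0.0896  0.006 ]
scene lid_far_edge [361. 267.] 0.2 [ 0.5695 -0.0954  0.006 ]
scene lid_fin [392. 260.] 0.59 [ 0.5053 -0.1213  0.034 ]
scene lid_fin [281. 357.] 0.58 [0.3996 0.2618 0.034 ]
scene lid_fin [312. 313.] 0.32 [0.4653 0.1394 0.034 ]
```

View pics/w2.png

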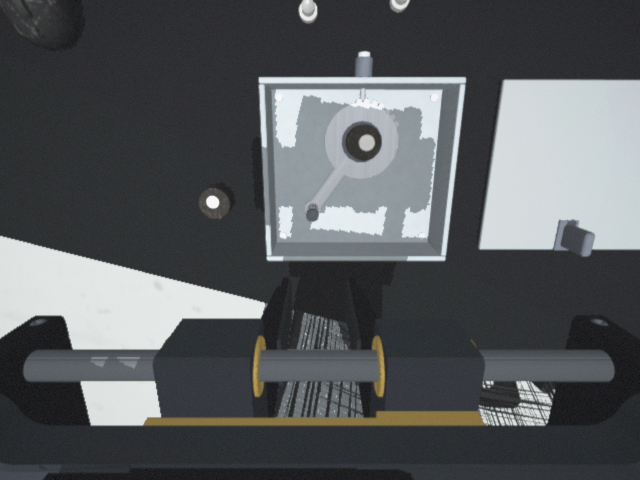

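The wrist view shows the lid flat at right, parallel to the housing, with the fin up. The post top is at (312,212), and the estimates agree on a post near (0.463, 0.142). I go down around it.

{"fn": "carry_out", "kwargs": {
  "commands": [0.4,-0.3,2,0,0.7,0.5,-0.4,3,0,0.7,0,0,3.5,0,0.7,0,0,3,0,0.7,0,0,2,0,0.7,0,0,1.3,0,0.7,0,0,1,0,0.7,0,0,0.8,0,0.7,0,0,0.6,0,0.7,0,0,0.2,0,0.7,0,0,0,0,0.7]
}}

```text
time_s: 13.28
eef_pos: [0.463, 0.1425, 0.0178]
ee_rot: [-3.112, -0.429, -0.0]
contact_force: [0.8, 0.1, 0.1]
finger_gap: 0.0285
grasp_force: 0.0
```

```bash
python3 - <<'E'
from h import *
o=manip.get_obs(); print(o['time_s'],o['eef_pos'],o['contact_force'],o['finger_gap'])
im=manip.get_image("wrist"); cv2.imwrite("pics/w3.png",cv2.cvtColor(im,cv2.COLOR_RGB2BGR)[100:400,170:470])
E
```

```text
13.2833 [0.46295864 0.14250196 0.01777129] [0.80133315 0.08226641 0.05132718] 0.028540114649822708
```

View pics/w3.png

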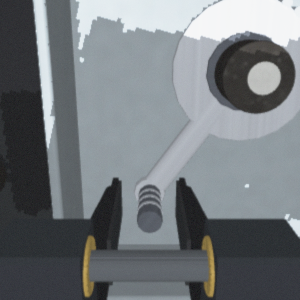

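{"fn": "carry_out", "kwargs": {
  "commands": [0,0,0,0,1,0,0,0,0,1,0,0,0,0,1,0,0,0,0,1,0,0,0,0,1,0,0,0,0,1,0,0,0,0,1],
  "squeeze": 25
}}

```text
time_s: 13.92
eef_pos: [0.4633, 0.1423, 0.0182]
ee_rot: [3.112, 0.429, 0.002]
contact_force: [1.0, -2.8, 3.6]
finger_gap: 0.0114
grasp_force: 25.0
```

```bash
cat > arc.py <<'E'
from h import *
# tool-frame steps for lever angle: x_tool = housing x, y_tool = -housing y; yaw follows lever: turn about tool z = -dq
q=np.linspace(0,.8,17); p=-80*np.c_[np.cos(q-.62),np.sin(q-.62)]
print(np.round(np.c_[q[1:],np.diff(p[:,0])/10,-np.diff(p[:,1])/10],3))
E
python3 arc.py; python3 - <<'E'
from h import *
o=manip.get_obs(); print(o['time_s'],o['eef_pos'],o['contact_force'],o['finger_gap'],o['grasp_force'])
E
```

```text
[[ 0.05  -0.224  0.331]
 [ 0.1   -0.207  0.342]
 [ 0.15  -0.19   0.352]
 [ 0.2   -0.172  0.361]
 [ 0.25  -0.154  0.369]
 [ 0.3   -0.135  0.376]
 [ 0.35  -0.116  0.383]
 [ 0.4   -0.097  0.388]
 [ 0.45  -0.077  0.392]
 [ 0.5   -0.058  0.396]
 [ 0.55  -0.038  0.398]
 [ 0.6   -0.018  0.4  ]
 [ 0.65   0.002  0.4  ]
 [ 0.7    0.022  0.399]
 [ 0.75   0.042  0.398]
 [ 0.8    0.062  0.395]]
13.9167 [0.46330653 0.14226169 0.01820158] [ 0.98233723 -2.81877684  3.56265325] 0.011430597009744078 25.00043123960495
```

{"fn": "carry_out", "kwargs": {
  "commands": [-0.11,0.165,0,0,1,-0.11,0.165,0,0,1,0,0,0,0,1]
}}

```text
time_s: 14.17
eef_pos: [0.4627, 0.1402, 0.0183]
ee_rot: [-3.109, -0.427, -0.006]
contact_force: [3.8, 6.0, 1.1]
finger_gap: 0.0111
grasp_force: 25.0
```

{"fn": "carry_out", "kwargs": {
  "commands": [-0.1,0.17,0,0,1,-0.1,0.17,0,0,1,0,0,0,0,1]
}}

```text
time_s: 14.42
eef_pos: [0.4612, 0.1363, 0.0183]
ee_rot: [-3.109, -0.427, -0.004]
contact_force: [1.6, 6.7, 2.6]
finger_gap: 0.0113
grasp_force: 25.0
```

{"fn": "carry_out", "kwargs": {
  "commands": [-0.095,0.176,0,0,1,0,0,0,0,1]
}}

```text
time_s: 14.58
eef_pos: [0.4605, 0.1343, 0.0182]
ee_rot: [-3.109, -0.428, -0.003]
contact_force: [0.7, 5.7, 2.9]
finger_gap: 0.0115
grasp_force: 25.0
```

{"fn": "carry_out", "kwargs": {
  "commands": [-0.095,0.176,0,0,1,0,0,0,0,1]
}}

```text
time_s: 14.75
eef_pos: [0.4599, 0.1322, 0.0182]
ee_rot: [-3.11, -0.428, -0.002]
contact_force: [0.8, 4.9, 3.1]
finger_gap: 0.0117
grasp_force: 25.0
```

{"fn": "carry_out", "kwargs": {
  "commands": [-0.087,0.18,0,0,1,0,0,0,0,1]
}}

```text
time_s: 14.92
eef_pos: [0.4593, 0.13, 0.0181]
ee_rot: [-3.11, -0.428, -0.001]
contact_force: [-1.9, 5.5, 4.8]
finger_gap: 0.0116
grasp_force: 25.0
```

{"fn": "carry_out", "kwargs": {
  "commands": [-0.085,0.18,0,0,1,0,0,0,0,1]
}}

```text
time_s: 15.08
eef_pos: [0.4586, 0.1276, 0.0181]
ee_rot: [-3.111, -0.428, 0.001]
contact_force: [-2.0, 3.7, 6.3]
finger_gap: 0.0115
grasp_force: 25.0
```

{"fn": "carry_out", "kwargs": {
  "commands": [-0.077,0.185,0,0,1,0,0,0,0,1]
}}

```text
time_s: 15.25
eef_pos: [0.4583, 0.126, 0.0181]
ee_rot: [-3.11, -0.427, 0.001]
contact_force: [-2.8, 5.4, 6.9]
finger_gap: 0.0113
grasp_force: 25.0
```

{"fn": "carry_out", "kwargs": {
  "commands": [-0.077,0.185,0,0,1,0,0,0,0,1]
}}

```text
time_s: 15.42
eef_pos: [0.458, 0.1245, 0.0181]
ee_rot: [-3.109, -0.427, 0.001]
contact_force: [-3.2, 8.0, 6.7]
finger_gap: 0.0113
grasp_force: 25.0
```

{"fn": "carry_out", "kwargs": {
  "commands": [-0.067,0.188,0,0,1,0,0,0,0,1]
}}

```text
time_s: 15.58
eef_pos: [0.4577, 0.1225, 0.0181]
ee_rot: [-3.109, -0.427, 0.002]
contact_force: [-4.4, 7.7, 7.4]
finger_gap: 0.0118
grasp_force: 25.0
```

{"fn": "carry_out", "kwargs": {
  "commands": [-0.067,0.188,0,0,1,0,0,0,0,1]
}}

```text
time_s: 15.75
eef_pos: [0.4574, 0.1204, 0.0181]
ee_rot: [-3.109, -0.427, 0.003]
contact_force: [-3.4, 7.0, 8.2]
finger_gap: 0.0113
grasp_force: 25.0
```

The first click was felt: the force dipped at y=0.1276 and rose at 0.1245, close to the geometric prediction. Continuing.

{"fn": "carry_out", "kwargs": {
  "commands": [-0.058,0.19,0,0,1,-0.058,0.19,0,0,1,0,0,0,0,1]
}}

```text
time_s: 16.0
eef_pos: [0.4569, 0.1161, 0.018]
ee_rot: [-3.11, -0.428, 0.005]
contact_force: [-6.0, 4.7, 9.5]
finger_gap: 0.0115
grasp_force: 25.0
```

{"fn": "carry_out", "kwargs": {
  "commands": [-0.055,0.19,0,0,1,0,0,0,0,1]
}}

```text
time_s: 16.17
eef_pos: [0.4568, 0.1139, 0.018]
ee_rot: [-3.11, -0.428, 0.005]
contact_force: [-5.3, 3.4, 8.9]
finger_gap: 0.0117
grasp_force: 25.0
```

{"fn": "carry_out", "kwargs": {
  "commands": [-0.05,0.19,0,0,1,0,0,0,0,1]
}}

```text
time_s: 16.33
eef_pos: [0.4566, 0.1116, 0.018]
ee_rot: [-3.111, -0.429, 0.007]
contact_force: [-7.0, 2.3, 10.8]
finger_gap: 0.0113
grasp_force: 25.0
```

{"fn": "carry_out", "kwargs": {
  "commands": [-0.048,0.194,0,0,1,0,0,0,0,1]
}}

```text
time_s: 16.5
eef_pos: [0.4565, 0.11, 0.018]
ee_rot: [-3.11, -0.428, 0.007]
contact_force: [-7.0, 4.5, 11.3]
finger_gap: 0.0115
grasp_force: 25.0
```

{"fn": "carry_out", "kwargs": {
  "commands": [-0.045,0.195,0,0,1,0,0,0,0,1]
}}

```text
time_s: 16.67
eef_pos: [0.4565, 0.1085, 0.018]
ee_rot: [-3.109, -0.427, 0.007]
contact_force: [-7.9, 7.3, 10.5]
finger_gap: 0.0114
grasp_force: 25.0
```

{"fn": "carry_out", "kwargs": {
  "commands": [-0.04,0.195,0,0,1,0,0,0,0,1]
}}

```text
time_s: 16.83
eef_pos: [0.4565, 0.1065, 0.018]
ee_rot: [-3.109, -0.427, 0.007]
contact_force: [-7.7, 6.2, 11.8]
finger_gap: 0.0117
grasp_force: 25.0
```

{"fn": "carry_out", "kwargs": {
  "commands": [-0.035,0.196,0,0,1,0,0,0,0,1]
}}

```text
time_s: 17.0
eef_pos: [0.4567, 0.1044, 0.018]
ee_rot: [-3.109, -0.428, 0.008]
contact_force: [-8.4, 6.2, 11.1]
finger_gap: 0.0112
grasp_force: 25.0
```

{"fn": "carry_out", "kwargs": {
  "commands": [-0.03,0.197,0,0,1,0,0,0,0,1]
}}

```text
time_s: 17.17
eef_pos: [0.4568, 0.1022, 0.0179]
ee_rot: [-3.11, -0.428, 0.009]
contact_force: [-9.2, 3.6, 11.6]
finger_gap: 0.0114
grasp_force: 25.0
```

The second click is at y≈0.110. I ease off the radial and vertical strain slightly while going on to the third.

{"fn": "carry_out", "kwargs": {
  "commands": [-0.1,0.198,-0.1,0,1,0,0,0,0,1]
}}

```text
time_s: 17.33
eef_pos: [0.457, 0.0996, 0.0182]
ee_rot: [-3.111, -0.428, 0.005]
contact_force: [-3.9, 4.5, 3.9]
finger_gap: 0.0114
grasp_force: 25.0
```

{"fn": "carry_out", "kwargs": {
  "commands": [-0.1,0.198,-0.05,0,1,0,0,0,0,1]
}}

```text
time_s: 17.5
eef_pos: [0.4572, 0.097, 0.0183]
ee_rot: [-3.112, -0.428, 0.002]
contact_force: [-1.2, 3.4, -0.8]
finger_gap: 0.0116
grasp_force: 25.0
```

{"fn": "carry_out", "kwargs": {
  "commands": [-0.02,0.199,0,0,1,0,0,0,0,1]
}}

```text
time_s: 17.67
eef_pos: [0.4577, 0.0949, 0.0184]
ee_rot: [-3.112, -0.428, 0.002]
contact_force: [1.1, 3.9, -3.8]
finger_gap: 0.0109
grasp_force: 25.0
```

{"fn": "carry_out", "kwargs": {
  "commands": [-0.01,0.2,0,0,1,0,0,0,0,1]
}}

```text
time_s: 17.83
eef_pos: [0.4579, 0.0932, 0.0184]
ee_rot: [-3.111, -0.427, 0.003]
contact_force: [-0.4, 6.1, -2.9]
finger_gap: 0.0113
grasp_force: 25.0
```

{"fn": "carry_out", "kwargs": {
  "commands": [-0.01,0.2,0,0,1,0,0,0,0,1]
}}

```text
time_s: 18.0
eef_pos: [0.4582, 0.0917, 0.0184]
ee_rot: [-3.11, -0.427, 0.003]
contact_force: [-1.2, 7.3, -2.8]
finger_gap: 0.0114
grasp_force: 25.0
```

{"fn": "carry_out", "kwargs": {
  "commands": [0,0.2,0,0,1,0,0,0,0,1]
}}

```text
time_s: 18.17
eef_pos: [0.4588, 0.0897, 0.0184]
ee_rot: [-3.11, -0.427, 0.003]
contact_force: [-1.1, 7.1, -3.9]
finger_gap: 0.0113
grasp_force: 25.0
```

{"fn": "carry_out", "kwargs": {
  "commands": [0,0.2,0,0,1,0,0,0,0,1]
}}

```text
time_s: 18.33
eef_pos: [0.4592, 0.0876, 0.0184]
ee_rot: [-3.111, -0.428, 0.004]
contact_force: [-0.9, 5.8, -2.9]
finger_gap: 0.0117
grasp_force: 25.0
```

The third click is at y≈0.094, so the fourth is expected near 0.079.

{"fn": "carry_out", "kwargs": {
  "commands": [0.01,0.2,0,0,1,0,0,0,0,1]
}}

```text
time_s: 18.5
eef_pos: [0.4598, 0.0855, 0.0183]
ee_rot: [-3.111, -0.428, 0.004]
contact_force: [-0.7, 5.1, -1.8]
finger_gap: 0.0111
grasp_force: 25.0
```

{"fn": "carry_out", "kwargs": {
  "commands": [0.01,0.2,0,0,1,0,0,0,0,1]
}}

```text
time_s: 18.67
eef_pos: [0.4605, 0.0835, 0.0184]
ee_rot: [-3.111, -0.428, 0.004]
contact_force: [-0.8, 4.6, -2.2]
finger_gap: 0.0113
grasp_force: 25.0
```

{"fn": "carry_out", "kwargs": {
  "commands": [0.02,0.2,0,0,1,0,0,0,0,1]
}}

```text
time_s: 18.83
eef_pos: [0.4612, 0.0814, 0.0184]
ee_rot: [-3.112, -0.429, 0.004]
contact_force: [-1.0, 3.6, -3.2]
finger_gap: 0.012
grasp_force: 25.0
```

{"fn": "carry_out", "kwargs": {
  "commands": [0.01,0.1,0,0,1,0,0,0,0,1]
}}

```text
time_s: 19.0
eef_pos: [0.4616, 0.0803, 0.0184]
ee_rot: [3.112, 0.429, -0.004]
contact_force: [-1.5, 3.3, -3.2]
finger_gap: 0.0114
grasp_force: 25.0
```

{"fn": "carry_out", "kwargs": {
  "commands": [0.01,0.1,0,0,1,0,0,0,0,1]
}}

```text
time_s: 19.17
eef_pos: [0.462, 0.0795, 0.0184]
ee_rot: [-3.112, -0.429, 0.004]
contact_force: [-3.0, 3.3, -3.9]
finger_gap: 0.0111
grasp_force: 25.0
```

{"fn": "carry_out", "kwargs": {
  "commands": [0.01,0.1,0,0,1,0,0,0,0,1]
}}

```text
time_s: 19.33
eef_pos: [0.4623, 0.0787, 0.0185]
ee_rot: [-3.112, -0.428, 0.004]
contact_force: [-2.7, 4.1, -3.7]
finger_gap: 0.0111
grasp_force: 25.0
```

{"fn": "carry_out", "kwargs": {
  "commands": [0.01,0.1,0,0,1,0,0,0,0,1]
}}

```text
time_s: 19.5
eef_pos: [0.4625, 0.078, 0.0184]
ee_rot: [-3.111, -0.428, 0.004]
contact_force: [-3.0, 5.2, -3.2]
finger_gap: 0.0115
grasp_force: 25.0
```

{"fn": "carry_out", "kwargs": {
  "commands": [0.01,0.08,0,0,1,0,0,0,0,1]
}}

```text
time_s: 19.67
eef_pos: [0.4628, 0.0776, 0.0184]
ee_rot: [-3.111, -0.428, 0.005]
contact_force: [-4.1, 6.4, -3.0]
finger_gap: 0.0113
grasp_force: 25.0
```

The fourth click was felt: the force rose from 3.3 to 6.4 N around y≈0.078. I hold for a moment, check, and hand in.

{"fn": "carry_out", "kwargs": {
  "commands": [0,0,0,0,1,0,0,0,0,1,0,0,0,0,1,0,0,0,0,1,0,0,0,0,1,0,0,0,0,1]
}}

```text
time_s: 20.17
eef_pos: [0.4627, 0.0776, 0.0184]
ee_rot: [-3.111, -0.428, 0.005]
contact_force: [-5.0, 6.4, -3.9]
finger_gap: 0.0114
grasp_force: 25.0
```

```bash
python3 - <<'E'
from h import *
o=manip.get_obs(); print(o['time_s'],o['eef_pos'],o['contact_force'],o['grasp_force'])
im=manip.get_image("scene"); cv2.imwrite("pics/s5.png",cv2.resize(cv2.cvtColor(im,cv2.COLOR_RGB2BGR)[180:390,190:450],None,fx=2.6,fy=2.6))
E
```

```text
20.1667 [0.4627398  0.0775912  0.01842875] [-4.95446519  6.44546817 -3.91937664] 24.998871982097626
```

View pics/s5.png

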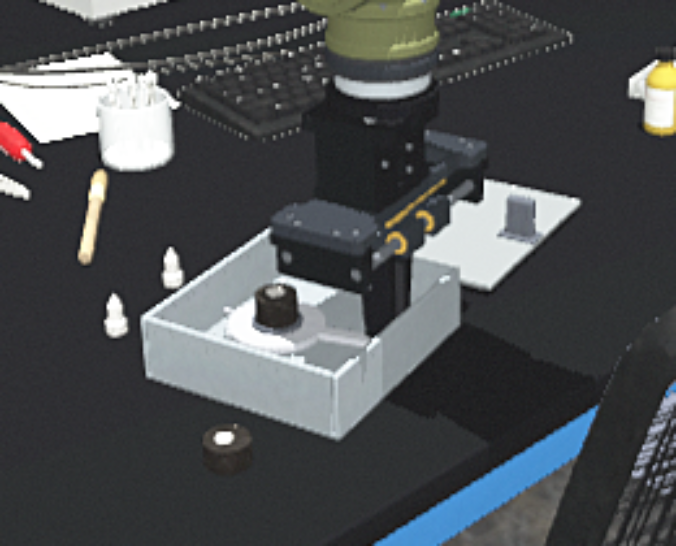

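The view shows the fingers holding the post with the lever swung to the right. The lid is flat with its fin up at (520,220), and the bystanders in view are in place.

```bash
python3 -c "
from cell import manip
print(manip.close_job())"
```

```text
the job is handed in; nothing more can be done
None
```

I handed the job in after about 20 s with the lid flat on the bench, fin up and released, and the lever held by its post at the fourth felt click; the hand-in gave no verdict, so I don't have a judged result.

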